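Load a shaft into the drilling fixture

TASK

Load the long slim aluminium bar into the drilling fixture: take it out of the grey rack, lay it down (do not drop it) in the fixture's two V rests with its end just short of the bush, and let go of it. Then slide it through the bush, fully home against the end stop, and leave it lying there; leave the other things where they are.

Things in the scene. Friction and masses are not known exactly. Their poses are not given: they have to be found in the camera images.
- shaft: The workpiece: plain round aluminium bar, 24 mm diameter, 210 mm long, 0.2 to 0.33 kg, the same at both ends (3 mm chamfers, a 1 mm deep ring groove near each end). Origin at its middle, on its axis; its x axis runs along the bar. It starts lying level in either of the rack's two pairs of V notches, its axis 52 mm above the bench.
- shaft_mid (a point): The middle of the aluminium bar, on its axis, half-way up its thickness: the place to grip it, across the bar (24 mm wide). It starts half-way between the rack's rails. The bar's ends are 105 mm either way along its x axis.
- rack: Grey plastic rack for waiting bars, fixed: base board 116 x 190 x 10 mm, two upright rails 14 mm thick at x = -45 and +45 mm (clear gap 76 mm), each with two 90-degree V notches at y = -45 and +45 mm, rails 57 mm high. Origin under the middle of the board; the bars lie along its x axis.
- fixture: Shaft drilling fixture, bolted down: aluminium base plate 230 (x) x 112 (y) x 16 mm, origin under its middle. Its x axis is the way a bar is loaded, roughly away from the robot. In order along +x: near V rest, far V rest, bush block (x = 51 to 81 mm, 64 mm wide, top at 96 mm, drill bush on it to 106 mm), end stop plate (x = 93 to 107 mm, 88 mm high). Screw heads 5 mm high at y = -44, +44 mm.
- near_rest (a point): Middle of the near V rest (dark steel, fixture x = -109 to -95 mm), at the height of the axis of a bar lying in the rests, 62 mm above the bench. Each rest is 14 mm thick, 64 mm wide, 67 mm high, with a 90-degree notch 44 mm wide at the top. A bar lying in both is level and in line with the bush bore.
- far_rest (a point): Middle of the far V rest (fixture x = 25 to 39 mm), like the near one; 120 mm of open gap between them for the fingers. Laid ready, 8 mm short of the bush, the bar's middle is at fixture x = -62 mm, its near end at -167 mm. Home against the stop its middle is at x = -16 mm, its near end at -121 mm, 12 mm clear of the near rest.
- bush_mouth (a point): Centre of the near mouth of the bush bore, in line with a bar in the V rests, 62 mm above the bench; x axis along the bore, pointing in. The bore is 25.6 mm in diameter, 30 mm long, straight through, with a 2 mm chamfer at the mouth.
- stop_face (a point): Centre of the near face of the black stop button on the end stop plate, 16 mm across, 38 mm beyond the bush mouth: where the end of the bar comes to rest. Rigid, no spring. Rests, bush and bar are ground and oiled (friction about 0.2): until the stop a bar pushed level resists with about 1 N.
- stub_mid (a point): Middle of the other bar in the rack, not wanted: dark steel, 34 mm diameter, 130 mm long, on its axis, 59 mm above the bench.
- vblock: Loose dark steel V-block 60 x 52 x 36 mm on the bench, origin under it.
- setup_block: Loose steel block with six holes, 75 x 50 x 25 mm, origin under it.
- spanner: Loose steel spanner 170 mm long, lying flat along its x axis, between the rack and the fixture.
- hex_key: Loose steel L-shaped key of 8 mm bar, long arm 110 mm along its x axis, lying flat.
- mallet: Loose soft-faced mallet, about 260 mm long, lying along its x axis, left side of the bench.
- oil_bottle: Grey closed bottle, 54 mm diameter, 130 mm tall, standing at the right; origin under it.
- parallel: Loose steel parallel bar 150 x 16 x 30 mm, standing on its edge along its x axis, at the right; origin under it.
Mind the look-alikes: they are no part of the job. What is shaped like the shaft but turquoise is not meant.

How it is judged:
By the outcome, as a careful person would: the job done as asked, in the order asked, and still so for the second after the job is handed in, with the robot touching nothing.
It also fails if it takes over 54 s, if anything falls off the work surface, if the arm or the gripper's body presses on something with over 40 N, if the wrist force passes 120 N, or if a joint passes its speed limit or range.

ROBOT

A 6-joint arm with a two-finger parallel gripper is mounted at the origin on the work surface. World frame = base frame: x ahead of the robot, y to its left, z up, the work surface at z = 0. Lengths are in m, angles in rad, forces in N, time in s.
With the tool pointing down it reaches from about 0.35 to 0.85 m from the base axis. Payload 8.1 kg.
Tool frame: the origin (TCP) lies at the very end of the fingers, on their centre line; the grasp point (between the pads) lies 19 mm behind it (grip_point_offset is the distance from the TCP to the grasp point, in m); x points along the fingers, y is the direction in which the jaws open and shut, and the axes are right-handed (so a half turn about x gives the same grasp; the last joint's range is limited). The gripper opens to 93 mm and grips with 3 to 60 N. Pads are 15 mm wide; open, the fingers measure 128 mm over their backs; the gripper's body (75 mm by 188 mm) begins 65 mm behind the grasp point.
Start: joints at [-1.242, 0.13, 1.488, -0, 1.523, -0.085], TCP at [0.241, -0.549, 0.219] pointing down, gripper open.
Joint ranges: [-2.96, 2.96], [-0.89, 2.26], [0.02, 2.5], [-1.34, 4.48], [0, 2.73], [-2.66, 2.66]. Speed limits (rad/s): [2.39, 2.39, 2.79, 3.14, 3.14, 3.14].

INTERFACE

Orientations are given as a unit quaternion [w, x, y, z].
In Python, from workcell import * gives the robot as it stands. The module is installed in compiled form; this text tells all that it offers.
- The arm moves only by the shell command python3 -m handwheel 'ROWS' [FORCE]. ROWS is JSON, a list of rows, each an object of numbers: "fingers": the opening in per cent of the stroke, from 0 (shut) to 100 (fully open); "dx", "dy", "dz": the shift along the tool's x, y, z in mm; "ax", "ay", "az": the turn, a rotation vector about the tool's x, y, z in rad. In form: [{"fingers": .., "dx": .., "dy": .., "dz": .., "ax": .., "ay": .., "az": ..}, ...]. A call has 1 to 8 rows; each row is the pose to reach, as a shift and turn from the pose commanded when the call began, along the tool's axes at that moment; what a row does not reach only later rows make up. A row lasts 1/8 s, in which the tool goes at most 62.5 mm and 10.7 degrees, less where a joint would pass 70% of its speed; a pose out of reach is approached as far as the arm can. A call with a gripper value outside its range is refused whole. The fingers move at their own pace and stop on an object; FORCE is the grip in N (left out, the last holds). Time passes only in rows, so rows that repeat a pose let the fingers close. It gives the time, the measured TCP pose, the force and the opening at its end, in the units of the state.
- get_state(): the state, without advancing time (a new reading comes with each control period).
- camera(name): name is "side" or "top"; returns (picture, depth): 384x512x3 uint8, red, green, blue; 384x512 float32, m along the optical axis (not along the pixel's ray), 0 where there is no reading.
- camera_info(name): a dict with "camera_matrix" (3x3 intrinsics, pixels), "R" (3x3) and "t" (3): a world point X has camera coordinates R X + t. Camera axes: x right, y down, z forward; pixel columns grow to the right and rows downward; lengths in m; the calibration is good to about 2 mm. A picture is of the moment at which its call begins. camera_info takes no time and is no camera call.
- hand_in(): hands the job in, once; it reports no verdict.
The state is a dict: "clock": time; "q": joint angles; "qvel": joint speeds; "joint_torque": joint torques, N m; "ee_pos": TCP position; "ee_rot": TCP orientation; "force": force on the tool from outside, world axes, zero at the start; "wrist_torque": the same for the moment, N m; "finger_gap": finger opening in m.
Only numpy, scipy, OpenCV 4.12 (cv2) and the standard library are available. Lean on these libraries where they do the work, as an engineer would, in place of code of your own. Each camera call takes 0.05 s, during which the arm holds its last target.

## Working session

There is one attempt and no reset: what is moved stays moved. The work goes in short steps, Python scripts to look and compute and a shell command to move; the robot and the scene stay as the last step left them, time stands still between calls to the robot, and variables do not carry over. Pictures are saved under pics/ and viewed, and the job is handed in when it is done.

```bash
mkdir -p pics; python3 - <<'E'
from workcell import *
import cv2,numpy as np
print(get_state())
for n in("side","top"):
    p,d=camera(n); cv2.imwrite(f"pics/{n}0.png",p[:,:,::-1]); np.savez(f"{n}0.npz",p=p,d=d); i=camera_info(n); print(n,i)
E
```

```text
{'clock': 0.0, 'q': array([-1.24239634e+00,  1.31154751e-01,  1.48928887e+00,  1.24544101e-05,
        1.52296181e+00, -8.54021373e-02]), 'qvel': array([-1.08194258e-03, -1.54413842e-03, -5.49327911e-04, -6.43459820e-04,
       -6.89515855e-05,  1.75422214e-04]), 'joint_torque': array([ 9.19579252e-04, -5.59832418e+01, -4.91760492e+01,  7.65337120e-02,
        3.51876835e-02, -1.43254679e-04]), 'ee_pos': array([ 0.24109787, -0.54881528,  0.217586  ]), 'ee_rot': array([-0.14462258, -0.69195221, -0.14589601,  0.69209884]), 'force': array([ 0.73569125, -0.25064151, -0.24943935]), 'wrist_torque': array([ 0.04580299, -0.04160769,  0.00620303]), 'finger_gap': 0.09313352605068573}
side {'camera_matrix': array([[407.6943678 ,   0.        , 253.44271202],
       [  0.        , 407.6943678 , 186.76203466],
       [  0.        ,   0.        ,   1.        ]]), 'R': array([[-0.73585205, -0.67682404,  0.02075984],
       [-0.4952453 ,  0.51702316, -0.69815409],
       [ 0.46179416, -0.52401933, -0.71564648]]), 't': array([0.37524859, 0.29247403, 1.33008203])}
top {'camera_matrix': array([[428.75408974,   0.        , 254.01714748],
       [  0.        , 428.75408974, 191.6020374 ],
       [  0.        ,   0.        ,   1.        ]]), 'R': array([[-0.02022922, -0.99978619, -0.00428439],
       [-0.99666158,  0.02050465, -0.07902687],
       [ 0.07909782,  0.00267144, -0.99686328]]), 't': array([0.02004253, 0.51230299, 1.23045026])}
```

View pics/side0.png

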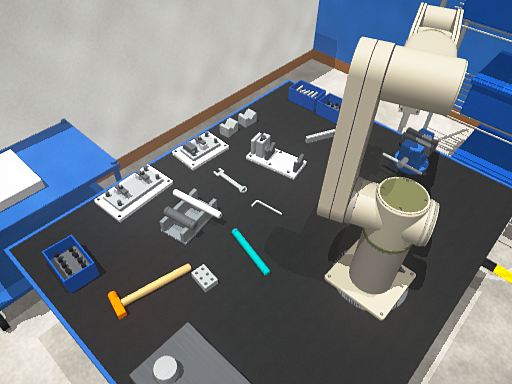

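View pics/top0.png

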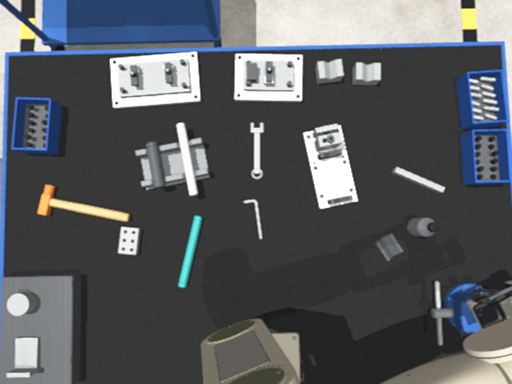

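The top view shows the bright bar in the grey rack at about (187,158), with the dark stub next to it at (155,165). The fixture is at (330,165), the spanner at (257,150) and the turquoise look-alike at (190,250). There is a bright rod at (437,312) in the blue vice and a parallel at (418,180). I'll enlarge the rack and the fixture.

```bash
python3 - <<'E'
import cv2
a=cv2.imread("pics/top0.png");s=cv2.imread("pics/side0.png")
r=lambda c:cv2.resize(c,(400,300),interpolation=cv2.INTER_CUBIC)
x=cv2.vconcat([cv2.hconcat([r(a[115:205,130:250]),r(a[115:220,275:415])]),cv2.hconcat([r(s[170:260,140:260]),r(s[120:195,230:330])])])
cv2.imwrite("pics/crop0.png",x)
E
```

```text
(no output)
```

View pics/crop0.png

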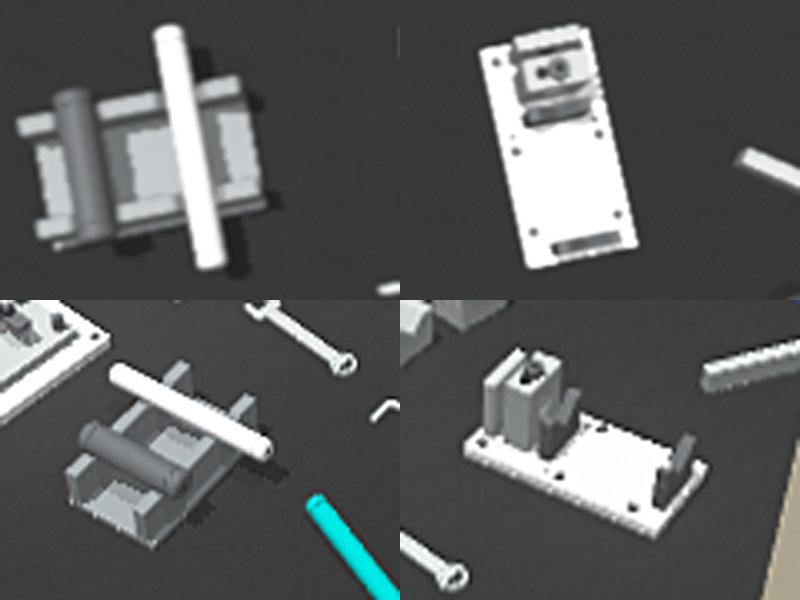

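The candidates are the white-silver bar in the rack at top (187,158), the turquoise one at (190,250), the stub at (155,165) and the rod in the vice at (437,312). The rack bar is the slim bright one with ring grooves, lying in the rack's V notches, so it is the shaft. Next I'll measure it from both views.

```bash
cat > h.py <<'E'
import numpy as np,cv2
from workcell import camera_info
def cloud(n,d):
    i=camera_info(n);K=i["camera_matrix"];h,w=d.shape
    v,u=np.mgrid[:h,:w];z=d
    c=np.stack([(u-K[0,2])/K[0,0]*z,(v-K[1,2])/K[1,1]*z,z],-1)
    X=(c-i["t"])@i["R"]
    X[d<=0]=np.nan
    return X
def proj(n,P):
    i=camera_info(n);K=i["camera_matrix"];c=np.atleast_2d(P)@i["R"].T+i["t"]
    return (c@K.T)[:,:2]/c[:,2:]
def ray(n,uv):
    i=camera_info(n);K=i["camera_matrix"]
    d=np.array([(uv[0]-K[0,2])/K[0,0],(uv[1]-K[1,2])/K[1,1],1.])
    return -i["R"].T@i["t"], i["R"].T@d
def atz(n,uv,z):
    o,d=ray(n,uv);return o+d*(z-o[2])/d[2]
def tri(a,b):
    (o1,d1),(o2,d2)=ray("top",a),ray("side",b)
    s=np.linalg.lstsq(np.stack([d1,-d2],1),o2-o1,rcond=None)[0]
    p,q=o1+s[0]*d1,o2+s[1]*d2
    return (p+q)/2,np.linalg.norm(p-q)
E
python3 - <<'E'
from h import *
np.set_printoptions(precision=4,suppress=True)
for n in("top","side"):
    f=np.load(n+"0.npz");X=cloud(n,f["d"]);p=f["p"].astype(int)
    # table check
    if n=="top":
        print("rack region centre",X[158,187],"fix",X[190,335],"bench",X[200,270])
    g=p.min(-1)
    # bar
    m=(X[...,2]>.05)&(X[...,2]<.075)&(g>150)
    lab=cv2.connectedComponentsWithStats(m.astype(np.uint8))
    for k in range(1,lab[0]):
        if lab[2][k,4]>60:
            Q=X[lab[1]==k];c=Q.mean(0);_,_,vt=np.linalg.svd(Q-c,full_matrices=False)
            t=(Q-c)@vt[0];print(n,"comp",lab[3][k],lab[2][k,4],c,vt[0],t.min(),t.max(),"z95",np.percentile(Q[:,2],[5,50,95]))
E
```

```text
rack region centre [0.6084 0.1973 0.0651] fix [ 0.5124 -0.2265  0.0205] bench [ 0.4883 -0.0371  0.    ]
top comp [186.8647 158.6116] 569 [0.6075 0.1983 0.0615] [-0.9844 -0.1757  0.002 ] -0.1050058169557869 0.1037949307119502 z95 [0.0554 0.0618 0.0662]
top comp [168.0132 146.1974] 76 [0.645  0.2527 0.0566] [-0.1807  0.9833  0.0193] -0.023415876662473696 0.024704848502724544 z95 [0.053  0.0567 0.06  ]
top comp [173.9634 176.8537] 82 [0.5564 0.2361 0.0567] [-0.1809  0.9832 -0.0228] -0.024725213394610004 0.024306067313360127 z95 [0.0531 0.0565 0.0609]
top comp [ 25.5348 352.2596] 574 [0.0826 0.6404 0.0713] [-0.9996  0.0297 -0.0015] -0.03898522891939788 0.0401697546480584 z95 [0.0647 0.0719 0.0746]
side comp [109.6216  47.5587] 1081 [ 1.8021 -0.2782  0.0623] [-0.0019 -1.     -0.0006] -0.6471471166175004 0.9260741424770675 z95 [0.0515 0.0622 0.0738]
side comp [197.4823 201.9101] 367 [0.6041 0.1972 0.0591] [-0.9853 -0.1711 -0.0027] -0.10847042669922369 0.1008459414286605 z95 [0.0513 0.0599 0.0651]
```

```bash
cat > meas.py <<'E'
from h import *
from scipy.optimize import least_squares
def barfit(X,g,c0,th0,r=.012):
    # pts near the nominal cylinder
    u=np.array([np.cos(th0),np.sin(th0),0]);w=np.array([-u[1],u[0],0])
    D=X-c0;a=D@u;b=D@w;z=X[...,2]
    m=(abs(a)<.12)&(np.hypot(b,z-c0[2])<.018)&(z>c0[2]-.005)&(g>110)
    Q=X[m]
    def res(p):
        u=np.array([np.cos(p[2]),np.sin(p[2]),p[4]]);D=Q-[p[0],p[1],p[3]];D=D-(D@u)[:,None]*u
        # p0,p1 degenerate along axis
        return np.r_[np.linalg.norm(D,axis=1)-r,(np.array([p[0],p[1]])-c0[:2])@u[:2]*10]
    s=least_squares(res,[c0[0],c0[1],th0,c0[2],0],loss="soft_l1",f_scale=.002).x
    u=np.array([np.cos(s[2]),np.sin(s[2]),s[4]]);t=(Q-[s[0],s[1],s[3]])@u
    return s,len(Q),np.percentile(t,[0,.5,99.5,100]),u
E
python3 - <<'E'
from meas import *
np.set_printoptions(precision=4,suppress=True)
for n in("top","side"):
    f=np.load(n+"0.npz");X=cloud(n,f["d"]);g=f["p"].min(-1)
    s,k,t,u=barfit(X,g,np.array([.607,.198,.052]),.176)
    c=np.array([s[0],s[1],s[3]])+u*(t[0]+t[3])/2
    print(n,k,"axis pt",s,"ext",t,"mid",c)
    # fixture
    R=(X[...,0]>.35)&(X[...,0]<.75)&(X[...,1]>-.36)&(X[...,1]<-.1)
    pl=R&(X[...,2]>.010)&(X[...,2]<.13)&((g>160)|(X[...,2]>.03))
    l=cv2.connectedComponentsWithStats(pl.astype(np.uint8));k=1+np.argmax(l[2][1:,4]);Q=X[l[1]==k]
    P=Q[(Q[:,2]<.022)]
    print("plate",l[2][k],len(P),"z",np.median(P[:,2]),"rect",cv2.minAreaRect((Q[:,:2]*1000).astype(np.float32)))
    for a,b in((.055,.07),(.08,.091),(.092,.1),(.1,.11)):
        H=Q[(Q[:,2]>a)&(Q[:,2]<b)]
        if len(H)>5:print(a,len(H),H.mean(0),cv2.minAreaRect((H[:,:2]*1000).astype(np.float32)))
# vice scaled fixture image
f=np.load("top0.npz");
E
```

```text
top 630 axis pt [ 0.6069  0.1987  0.1794  0.0519 -0.0002] ext [-0.1038 -0.103   0.1045  0.1055] mid [0.6077 0.1989 0.0519]
plate [ 304  124   54   85 2881] 2005 z 0.015509313411670589 rect ((584.0235595703125, -216.51806640625), (230.29440307617188, 112.7341079711914), 10.69050407409668)
0.055 211 [ 0.5768 -0.2165  0.063 ] ((585.4952392578125, -216.42018127441406), (221.55429077148438, 64.98066711425781), 10.86929702758789)
0.08 143 [ 0.6724 -0.1985  0.0868] ((660.9429931640625, -202.2342529296875), (56.04005432128906, 65.02056884765625), 11.04675006866455)
0.092 177 [ 0.6483 -0.2044  0.0957] ((658.1416625976562, -202.29547119140625), (50.42475509643555, 64.61065673828125), 9.24926471710205)
0.1 68 [ 0.6484 -0.2024  0.1037] ((650.319580078125, -204.1997528076172), (25.262544631958008, 57.19655227661133), 23.959705352783203)
side 355 axis pt [0.6071 0.1974 0.1787 0.0512 0.0016] ext [-0.1047 -0.1039  0.1017  0.1055] mid [0.6075 0.1975 0.0512]
plate [ 246  132   61   46 1138] 628 z 0.01566434448949517 rect ((580.8193969726562, -216.05215454101562), (229.54473876953125, 119.65802764892578), 11.539595603942871)
0.055 119 [ 0.5867 -0.2091  0.0624] ((580.93798828125, -217.115234375), (215.05137634277344, 70.92674255371094), 10.76030445098877)
0.08 77 [ 0.6601 -0.1954  0.0861] ((659.6903076171875, -203.66302490234375), (57.33195114135742, 73.08187103271484), 12.84913444519043)
0.092 51 [ 0.6429 -0.1991  0.0956] ((646.2166748046875, -202.22158813476562), (31.99970054626465, 70.88746643066406), 12.817055702209473)
0.1 26 [ 0.6453 -0.2014  0.1048] ((645.5179443359375, -202.54153442382812), (43.45481872558594, 18.0325870513916), 86.28034210205078)
```

```bash
cat > plan.py <<'E'
import sys,numpy as np
from scipy.spatial.transform import Rotation as R
from workcell import get_state
np.set_printoptions(precision=4,suppress=True)
def plan(p,yaw,verbose=True):
    """TCP target p, tool down, tool z axis along +-(cos yaw,sin yaw)"""
    s=get_state();w,x,y,z=s["ee_rot"];A=R.from_quat([x,y,z,w]).as_matrix()
    best=None
    for sg in(1,-1):
        zt=sg*np.array([np.cos(yaw),np.sin(yaw),0]);xt=np.array([0,0,-1.]);B=np.stack([xt,np.cross(zt,xt),zt],1)
        rv=R.from_matrix(A.T@B).as_rotvec()
        if best is None or np.linalg.norm(rv)<np.linalg.norm(best):best=rv
    print("t %.2f pos"%s["clock"],s["ee_pos"],"F",s["force"],"gap",s["finger_gap"],"q6 %.2f"%s["q"][5]);
    print("tool axes x",A[:,0],"y",A[:,1],"z",A[:,2])
    print("shift mm",(A.T@(np.array(p)-s["ee_pos"])*1000).round(1),"turn",best.round(4))
E
python3 -c "
from plan import *
plan([.6076,.1983,.20],np.radians(10.25))"
```

```text
t 0.10 pos [ 0.2411 -0.5489  0.2177] F [ 0.2356  0.3684 -0.4006] gap 0.09309809598316131 q6 -0.09
tool axes x [-0.0005  0.0016 -1.    ] y [ 0.4021 -0.9156 -0.0017] z [-0.9156 -0.4021 -0.0001]
shift mm [  18.7 -536.7 -636. ] turn [0.2349 0.0001 0.0017]
```

```bash
python3 -m handwheel '[{"fingers":60,"dx":5,"dy":-268,"dz":-318,"ax":0.12},{"fingers":60,"dx":5,"dy":-268,"dz":-318,"ax":0.12},{"fingers":60,"dx":5,"dy":-268,"dz":-318,"ax":0.12},{"fingers":60,"dx":5,"dy":-268,"dz":-318,"ax":0.12},{"fingers":60,"dx":18,"dy":-537,"dz":-636,"ax":0.235},{"fingers":60,"dx":18,"dy":-537,"dz":-636,"ax":0.235},{"fingers":60,"dx":18,"dy":-537,"dz":-636,"ax":0.235},{"fingers":60,"dx":18,"dy":-537,"dz":-636,"ax":0.235}]' 20; python3 -c "
from plan import *
plan([.6076,.1983,.20],np.radians(10.25))"
```

```text
t 0.10 pos [ 0.2411 -0.5489  0.2177] F [ 0.2356  0.3684 -0.4006] gap 0.09309809598316131 q6 -0.09
tool axes x [-0.0005  0.0016 -1.    ] y [ 0.4021 -0.9156 -0.0017] z [-0.9156 -0.4021 -0.0001]
shift mm [  18.7 -536.7 -636. ] turn [0.2349 0.0001 0.0017]invalid input at $[0]: expected keys fingers, dx, dy, dz, ax, ay, az
```

All keys are needed in each row.

```bash
python3 -m handwheel '[{"fingers":60,"dx":5,"dy":-268,"dz":-318,"ax":0.12,"ay":0,"az":0},{"fingers":60,"dx":5,"dy":-268,"dz":-318,"ax":0.12,"ay":0,"az":0},{"fingers":60,"dx":5,"dy":-268,"dz":-318,"ax":0.12,"ay":0,"az":0},{"fingers":60,"dx":5,"dy":-268,"dz":-318,"ax":0.12,"ay":0,"az":0},{"fingers":60,"dx":18,"dy":-537,"dz":-636,"ax":0.235,"ay":0,"az":0.002},{"fingers":60,"dx":18,"dy":-537,"dz":-636,"ax":0.235,"ay":0,"az":0.002},{"fingers":60,"dx":18,"dy":-537,"dz":-636,"ax":0.235,"ay":0,"az":0.002},{"fingers":60,"dx":18,"dy":-537,"dz":-636,"ax":0.235,"ay":0,"az":0.002}]' 20; python3 -c "
from plan import *
plan([.6076,.1983,.20],np.radians(10.25))"
```

```text
clock: 1.1
ee_pos: [0.4618, -0.0986, 0.209]
ee_rot: [0.064, 0.704, 0.062, -0.704]
force: [1.5, -0.3, -0.2]
finger_gap: 0.0557
t 1.10 pos [ 0.4618 -0.0986  0.209 ] F [ 1.4717 -0.3103 -0.201 ] gap 0.05565248390615392 q6 1.07
tool axes x [ 0.0007 -0.002  -1.    ] y [ 0.1777 -0.9841  0.0021] z [-0.9841 -0.1777 -0.0003]
shift mm [   8.5 -266.2 -196.2] turn [-0.0002 -0.0003 -0.0021]
```

```bash
python3 -m handwheel '[{"fingers":60,"dx":9,"dy":-266,"dz":-196,"ax":0,"ay":0,"az":-0.002},{"fingers":60,"dx":9,"dy":-266,"dz":-196,"ax":0,"ay":0,"az":-0.002},{"fingers":60,"dx":9,"dy":-266,"dz":-196,"ax":0,"ay":0,"az":-0.002},{"fingers":60,"dx":9,"dy":-266,"dz":-196,"ax":0,"ay":0,"az":-0.002},{"fingers":60,"dx":9,"dy":-266,"dz":-196,"ax":0,"ay":0,"az":-0.002},{"fingers":60,"dx":9,"dy":-266,"dz":-196,"ax":0,"ay":0,"az":-0.002},{"fingers":60,"dx":9,"dy":-266,"dz":-196,"ax":0,"ay":0,"az":-0.002},{"fingers":60,"dx":9,"dy":-266,"dz":-196,"ax":0,"ay":0,"az":-0.002}]'; python3 -c "
from plan import *
plan([.6076,.1983,.033],np.radians(10.25))"
```

```text
clock: 2.1
ee_pos: [0.6067, 0.1946, 0.1996]
ee_rot: [-0.063, -0.704, -0.063, 0.704]
force: [0.3, -0.4, -1.1]
finger_gap: 0.0557
t 2.10 pos [0.6067 0.1946 0.1996] F [ 0.3493 -0.363  -1.0909] gap 0.05570071367218908 q6 1.62
tool axes x [-0.0003 -0.0006 -1.    ] y [ 0.1768 -0.9842  0.0005] z [-0.9842 -0.1768  0.0004]
shift mm [166.6  -3.6  -1.6] turn [-0.0012  0.0004 -0.0005]
```

```bash
python3 -m handwheel '[{"fingers":60,"dx":50,"dy":0,"dz":0,"ax":0,"ay":0,"az":0},{"fingers":60,"dx":90,"dy":0,"dz":0,"ax":0,"ay":0,"az":0},{"fingers":60,"dx":90,"dy":0,"dz":0,"ax":0,"ay":0,"az":0},{"fingers":60,"dx":90,"dy":0,"dz":0,"ax":0,"ay":0,"az":0}]'; python3 - <<'E'
from plan import *
plan([.6076,.1983,.033],np.radians(10.25))
from workcell import *
import cv2
p=[camera(n)[0] for n in("top","side")]
cv2.imwrite("pics/c1.png",cv2.hconcat([cv2.resize(p[0][100:220,120:260],(400,343)),cv2.resize(p[1][140:260,130:270],(400,343))])[:,:,::-1])
E
```

```text
clock: 2.6
ee_pos: [0.608, 0.1952, 0.112]
ee_rot: [0.063, 0.705, 0.063, -0.703]
force: [0.2, 0.5, 0.5]
finger_gap: 0.0558
t 2.60 pos [0.608  0.1952 0.112 ] F [0.1946 0.5346 0.4744] gap 0.055847163679431926 q6 1.62
tool axes x [ 0.0025  0.0004 -1.    ] y [ 0.1766 -0.9843 -0.    ] z [-0.9843 -0.1766 -0.0025]
shift mm [79.  -3.1  0. ] turn [-0.0014 -0.0025  0.    ]
```

View pics/c1.png

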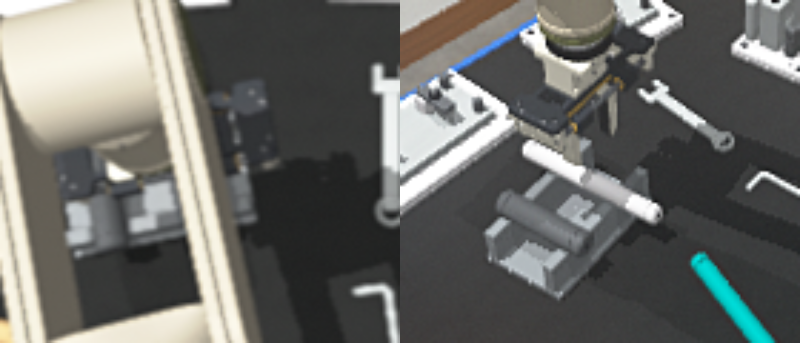

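The side view shows the fingers straddling the bar just left of its middle (crop (580,180)), clear of the stub. Descending now with the 3 mm lateral correction.

```bash
python3 -m handwheel '[{"fingers":60,"dx":20,"dy":-3,"dz":0,"ax":-0.001,"ay":-0.001,"az":0},{"fingers":60,"dx":45,"dy":-3,"dz":0,"ax":-0.001,"ay":-0.001,"az":0},{"fingers":60,"dx":65,"dy":-3,"dz":0,"ax":-0.001,"ay":-0.001,"az":0},{"fingers":60,"dx":77,"dy":-3,"dz":0,"ax":-0.001,"ay":-0.001,"az":0},{"fingers":60,"dx":77,"dy":-3,"dz":0,"ax":-0.001,"ay":-0.001,"az":0},{"fingers":60,"dx":77,"dy":-3,"dz":0,"ax":-0.001,"ay":-0.001,"az":0}]'; python3 -c "
from plan import *
plan([.6076,.1983,.033],np.radians(10.25))"
```

```text
clock: 3.45
ee_pos: [0.6072, 0.1992, 0.0336]
ee_rot: [0.063, 0.704, 0.064, -0.704]
force: [1.0, 0.6, -0.0]
finger_gap: 0.0556
t 3.45 pos [0.6072 0.1992 0.0336] F [ 1.0467  0.5642 -0.0086] gap 0.055641892263354656 q6 1.63
tool axes x [ 0.0005  0.0002 -1.    ] y [ 0.1789 -0.9839 -0.0001] z [-0.9839 -0.1789 -0.0006]
shift mm [ 0.6  0.9 -0.2] turn [ 0.0009 -0.0006  0.0001]
```

```bash
python3 -m handwheel '[{"fingers":10,"dx":0,"dy":0,"dz":0,"ax":0,"ay":0,"az":0},{"fingers":10,"dx":0,"dy":0,"dz":0,"ax":0,"ay":0,"az":0},{"fingers":10,"dx":0,"dy":0,"dz":0,"ax":0,"ay":0,"az":0},{"fingers":10,"dx":0,"dy":0,"dz":0,"ax":0,"ay":0,"az":0},{"fingers":10,"dx":0,"dy":0,"dz":0,"ax":0,"ay":0,"az":0},{"fingers":10,"dx":0,"dy":0,"dz":0,"ax":0,"ay":0,"az":0}]' 30
```

```text
clock: 4.2
ee_pos: [0.6066, 0.1993, 0.0329]
ee_rot: [-0.063, -0.704, -0.064, 0.704]
force: [-1.1, 0.9, 2.2]
finger_gap: 0.0235
```

```bash
python3 -m handwheel '[{"fingers":10,"dx":-10,"dy":0,"dz":0,"ax":0,"ay":0,"az":0},{"fingers":10,"dx":-30,"dy":0,"dz":0,"ax":0,"ay":0,"az":0},{"fingers":10,"dx":-60,"dy":0,"dz":0,"ax":0,"ay":0,"az":0},{"fingers":10,"dx":-90,"dy":0,"dz":0,"ax":0,"ay":0,"az":0},{"fingers":10,"dx":-120,"dy":0,"dz":0,"ax":0,"ay":0,"az":0},{"fingers":10,"dx":-120,"dy":0,"dz":0,"ax":0,"ay":0,"az":0},{"fingers":10,"dx":-120,"dy":0,"dz":0,"ax":0,"ay":0,"az":0}]'; python3 - <<'E'
from plan import *
plan([.5221,-.2279,.15],np.radians(10.75))
from workcell import *
import cv2
p=[camera(n)[0] for n in("top","side")]
cv2.imwrite("pics/c2.png",cv2.hconcat([cv2.resize(p[0][100:220,120:260],(400,343)),cv2.resize(p[1][120:240,130:270],(400,343))])[:,:,::-1])
E
```

```text
clock: 5.08
ee_pos: [0.6062, 0.1988, 0.1521]
ee_rot: [-0.064, -0.704, -0.063, 0.705]
force: [-0.6, 0.1, -3.8]
finger_gap: 0.0232
t 5.08 pos [0.6062 0.1988 0.1521] F [-0.6233  0.0734 -3.8327] gap 0.023195392870612272 q6 1.63
tool axes x [-0.0014 -0.0004 -1.    ] y [ 0.1787 -0.9839  0.0001] z [-0.9839 -0.1787  0.0015]
shift mm [  2.3 404.8 159. ] turn [-0.0079  0.0015 -0.0001]
```

View pics/c2.png

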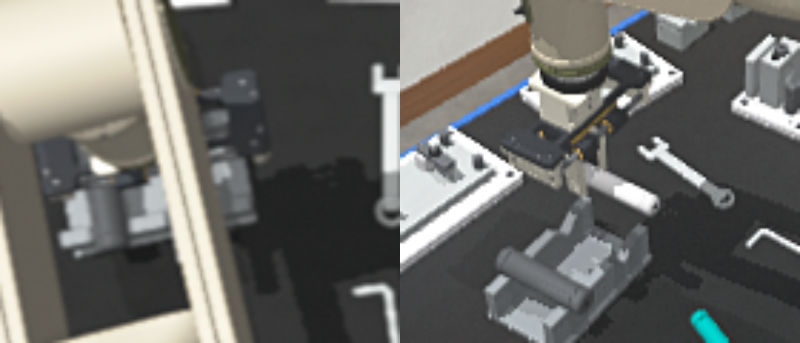

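```bash
python3 -m handwheel '[{"fingers":10,"dx":0,"dy":60,"dz":24,"ax":-0.004,"ay":0,"az":0},{"fingers":10,"dx":0,"dy":116,"dz":46,"ax":-0.008,"ay":0,"az":0},{"fingers":10,"dx":0,"dy":174,"dz":68,"ax":-0.008,"ay":0,"az":0},{"fingers":10,"dx":0,"dy":232,"dz":91,"ax":-0.008,"ay":0,"az":0},{"fingers":10,"dx":0,"dy":290,"dz":114,"ax":-0.008,"ay":0,"az":0},{"fingers":10,"dx":0,"dy":348,"dz":137,"ax":-0.008,"ay":0,"az":0},{"fingers":10,"dx":0,"dy":390,"dz":153,"ax":-0.008,"ay":0,"az":0},{"fingers":10,"dx":0,"dy":405,"dz":160,"ax":-0.008,"ay":0,"az":0}]';python3 -m handwheel '[{"fingers":10,"dx":0,"dy":0,"dz":0,"ax":0,"ay":0,"az":0},{"fingers":10,"dx":0,"dy":0,"dz":0,"ax":0,"ay":0,"az":0},{"fingers":10,"dx":0,"dy":0,"dz":0,"ax":0,"ay":0,"az":0}]'; python3 - <<'E'
from plan import *
plan([.5211,-.2281,.10],np.radians(10.75))
from workcell import *
import cv2
for n in("top","side"):
    p,d=camera(n);np.savez(n+"3.npz",p=p,d=d);cv2.imwrite(f"pics/{n}3.png",p[:,:,::-1])
a,b=[cv2.imread(f"pics/{n}3.png") for n in("top","side")]
cv2.imwrite("pics/c3.png",cv2.hconcat([cv2.resize(a[100:240,270:410],(400,400)),cv2.resize(b[90:230,210:350],(400,400))]))
E
```

```text
clock: 6.18
ee_pos: [0.52, -0.2302, 0.1513]
ee_rot: [-0.065, -0.703, -0.066, 0.705]
force: [0.3, 0.6, -3.3]
finger_gap: 0.0232
clock: 6.55
ee_pos: [0.522, -0.2266, 0.1527]
ee_rot: [-0.067, -0.704, -0.067, 0.704]
force: [0.3, 0.1, -3.5]
finger_gap: 0.0234
t 6.55 pos [ 0.522  -0.2266  0.1527] F [ 0.3168  0.1186 -3.5315] gap 0.02338100713926223 q6 0.88
tool axes x [-0.0009  0.0003 -1.    ] y [ 0.1886 -0.9821 -0.0004] z [-0.9821 -0.1886  0.0008]
shift mm [52.7  1.3  1.1] turn [0.0021 0.0008 0.0004]
```

View pics/c3.png

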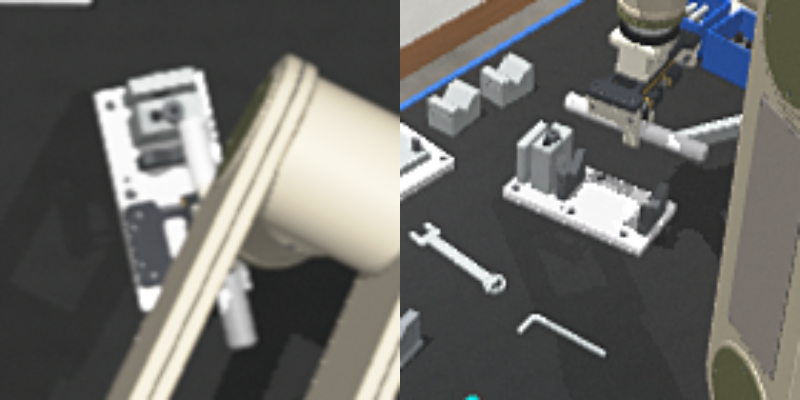

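The bar is held level over the fixture, with both ends visible. Next I'll fit its axis relative to the fixture.

```bash
cat > chk.py <<'E'
import sys
from meas import *
np.set_printoptions(precision=4,suppress=True)
FX=np.array([.583,-.2163]);FY=np.radians(10.75)
def chk(tag,z0,xm,ns=("top","side")):
    for n in ns:
        f=np.load(n+tag+".npz");X=cloud(n,f["d"]);g=f["p"].min(-1)
        u=np.array([np.cos(FY),np.sin(FY)]);c0=np.r_[FX+xm*u,z0]
        s,k,t,U=barfit(X,g,c0,FY)
        A=np.array([s[0],s[1],s[3]])
        for e in(t[0],t[3]):
            P=A+U*e;d=P[:2]-FX;print(n,k,"end fixture x %.1f y %.1f z %.1f mm"%(1000*d@u,1000*(d@[-u[1],u[0]]),1000*P[2]),end=" | ")
        print("yaw %.2f pitch %.2f deg"%(np.degrees(s[2]),np.degrees(s[4])))
if __name__=="__main__":chk(sys.argv[1],float(sys.argv[2]),float(sys.argv[3]))
E
python3 chk.py 3 .172 -.062
```

```text
top 448 end fixture x -164.1 y 0.1 z 172.0 mm | top 448 end fixture x 46.0 y 0.6 z 171.1 mm | yaw 10.89 pitch -0.24 deg
side 202 end fixture x -166.0 y 0.3 z 171.0 mm | side 202 end fixture x 43.7 y -0.5 z 170.9 mm | yaw 10.56 pitch -0.03 deg
```

```bash
python3 -m handwheel '[{"fingers":10,"dx":20,"dy":0,"dz":2,"ax":0,"ay":0,"az":0},{"fingers":10,"dx":50,"dy":0,"dz":2,"ax":0,"ay":0,"az":0},{"fingers":10,"dx":75,"dy":0,"dz":2,"ax":0,"ay":0,"az":0},{"fingers":10,"dx":90,"dy":0,"dz":2,"ax":0,"ay":0,"az":0},{"fingers":10,"dx":95,"dy":0,"dz":2,"ax":0,"ay":0,"az":0},{"fingers":10,"dx":95,"dy":0,"dz":2,"ax":0,"ay":0,"az":0},{"fingers":10,"dx":95,"dy":0,"dz":2,"ax":0,"ay":0,"az":0},{"fingers":10,"dx":95,"dy":0,"dz":2,"ax":0,"ay":0,"az":0}]'; python3 - <<'E'
from plan import *
plan([.5202,-.2270,.0430],np.radians(10.75))
from workcell import *
import cv2
for n in("top","side"):
    p,d=camera(n);np.savez(n+"4.npz",p=p,d=d);cv2.imwrite(f"pics/{n}4.png",p[:,:,::-1])
a,b=[cv2.imread(f"pics/{n}4.png") for n in("top","side")]
cv2.imwrite("pics/c4.png",cv2.hconcat([cv2.resize(a[110:230,280:400],(400,400)),cv2.resize(b[100:200,230:330],(400,400))]))
E
python3 chk.py 4 .076 -.062
```

```text
clock: 7.65
ee_pos: [0.5203, -0.2288, 0.0589]
ee_rot: [0.067, 0.704, 0.066, -0.704]
force: [-0.1, -0.5, -2.8]
finger_gap: 0.0233
t 7.65 pos [ 0.5203 -0.2288  0.0589] F [-0.1405 -0.4678 -2.7737] gap 0.023341247534637552 q6 0.88
tool axes x [ 0.0008 -0.001  -1.    ] y [ 0.1866 -0.9824  0.0011] z [-0.9824 -0.1866 -0.0006]
shift mm [15.9 -1.8 -0.3] turn [ 0.0001 -0.0006 -0.0011]
top 382 end fixture x -166.4 y -1.2 z 77.8 mm | top 382 end fixture x 57.4 y -1.6 z 77.9 mm | yaw 10.65 pitch 0.03 deg
side 179 end fixture x -167.3 y -1.7 z 77.4 mm | side 179 end fixture x 54.0 y -3.1 z 77.7 mm | yaw 10.38 pitch 0.08 deg
```

View pics/c4.png

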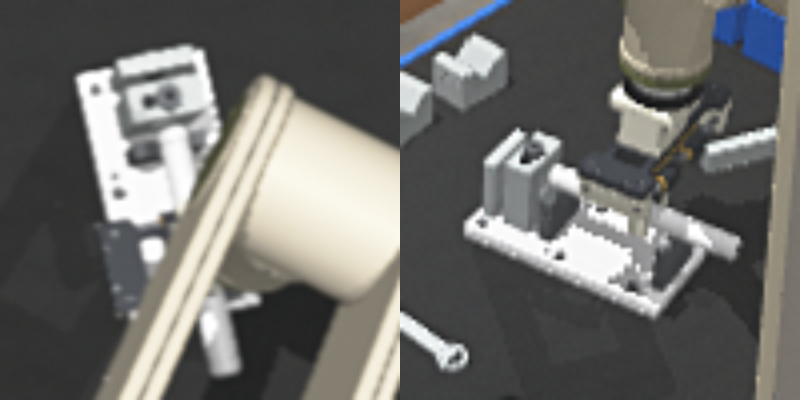

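The bar is 15 mm above seat, its near end at -167 mm as intended. It sits about 1.5 mm to the right. I'll lower it slowly with that correction.

```bash
python3 -m handwheel '[{"fingers":10,"dx":4,"dy":-1.5,"dz":0,"ax":0,"ay":0,"az":0},{"fingers":10,"dx":8,"dy":-1.5,"dz":0,"ax":0,"ay":0,"az":0},{"fingers":10,"dx":11,"dy":-1.5,"dz":0,"ax":0,"ay":0,"az":0},{"fingers":10,"dx":13,"dy":-1.5,"dz":0,"ax":0,"ay":0,"az":0},{"fingers":10,"dx":14,"dy":-1.5,"dz":0,"ax":0,"ay":0,"az":0},{"fingers":10,"dx":14,"dy":-1.5,"dz":0,"ax":0,"ay":0,"az":0},{"fingers":10,"dx":14,"dy":-1.5,"dz":0,"ax":0,"ay":0,"az":0}]'; python3 -c "
from plan import *
plan([.5202,-.2270,.0430],np.radians(10.75))"
```

```text
clock: 8.62
ee_pos: [0.5194, -0.227, 0.0439]
ee_rot: [-0.066, -0.704, -0.066, 0.704]
force: [-0.4, 0.5, -2.5]
finger_gap: 0.023
t 8.62 pos [ 0.5194 -0.227   0.0439] F [-0.3951  0.5121 -2.5322] gap 0.022950983907472747 q6 0.88
tool axes x [-0.0006 -0.0002 -1.    ] y [ 0.1867 -0.9824  0.    ] z [-0.9824 -0.1867  0.0006]
shift mm [ 0.9  0.2 -0.8] turn [ 0.0001  0.0006 -0.    ]
```

```bash
python3 -m handwheel '[{"fingers":10,"dx":0.5,"dy":0,"dz":0,"ax":0,"ay":0,"az":0},{"fingers":10,"dx":1,"dy":0,"dz":0,"ax":0,"ay":0,"az":0},{"fingers":10,"dx":1.5,"dy":0,"dz":0,"ax":0,"ay":0,"az":0},{"fingers":10,"dx":1.5,"dy":0,"dz":0,"ax":0,"ay":0,"az":0}]'; python3 - <<'E'
from plan import *
plan([.5202,-.2270,.0430],np.radians(10.75))
from workcell import *
for n in("side",):
    p,d=camera(n);np.savez(n+"5.npz",p=p,d=d)
from chk import chk
chk("5",.062,-.062,("side",))
E
```

```text
clock: 9.12
ee_pos: [0.5199, -0.2277, 0.043]
ee_rot: [0.067, 0.704, 0.066, -0.704]
force: [0.9, -4.4, 2.0]
finger_gap: 0.0231
t 9.12 pos [ 0.5199 -0.2277  0.043 ] F [ 0.8977 -4.4182  2.0202] gap 0.023103382477938243 q6 0.88
tool axes x [ 0.0006 -0.0013 -1.    ] y [ 0.1866 -0.9824  0.0014] z [-0.9824 -0.1866 -0.0003]
shift mm [-0.  -0.6 -0.4] turn [ 0.     -0.0003 -0.0014]
side 163 end fixture x -168.0 y -0.8 z 62.2 mm | side 163 end fixture x 50.0 y -0.1 z 61.1 mm | yaw 10.93 pitch -0.31 deg
```

Contact is felt: the weight is off the wrist and a side force shows the centre is slightly to -y. I'll ease it over and then open.

```bash
python3 -m handwheel '[{"fingers":10,"dx":0.2,"dy":0.5,"dz":0,"ax":0,"ay":0,"az":0},{"fingers":10,"dx":0.2,"dy":0.8,"dz":0,"ax":0,"ay":0,"az":0},{"fingers":10,"dx":0.2,"dy":0.8,"dz":0,"ax":0,"ay":0,"az":0}]' 10; python3 -c "
from plan import *
plan([.5202,-.2270,.0430],np.radians(10.75))"
```

```text
clock: 9.55
ee_pos: [0.5199, -0.2278, 0.0429]
ee_rot: [0.066, 0.704, 0.066, -0.704]
force: [-0.8, -1.9, 5.4]
finger_gap: 0.0238
t 9.55 pos [ 0.5199 -0.2278  0.0429] F [-0.7881 -1.9444  5.3821] gap 0.02375835269621228 q6 0.88
tool axes x [ 0.0001 -0.0002 -1.    ] y [ 0.1867 -0.9824  0.0002] z [-0.9824 -0.1867 -0.0001]
shift mm [-0.1 -0.7 -0.4] turn [ 0.0002 -0.0001 -0.0002]
```

Seated, with about +5 N of support. Opening the fingers a moderate amount.

```bash
python3 -m handwheel '[{"fingers":35,"dx":0,"dy":0,"dz":0,"ax":0,"ay":0,"az":0},{"fingers":50,"dx":0,"dy":0,"dz":0,"ax":0,"ay":0,"az":0},{"fingers":60,"dx":0,"dy":0,"dz":0,"ax":0,"ay":0,"az":0},{"fingers":60,"dx":0,"dy":0,"dz":0,"ax":0,"ay":0,"az":0}]'; python3 -m handwheel '[{"fingers":60,"dx":-15,"dy":0,"dz":0,"ax":0,"ay":0,"az":0},{"fingers":60,"dx":-50,"dy":0,"dz":0,"ax":0,"ay":0,"az":0},{"fingers":60,"dx":-90,"dy":0,"dz":0,"ax":0,"ay":0,"az":0},{"fingers":60,"dx":-90,"dy":0,"dz":0,"ax":0,"ay":0,"az":0},{"fingers":60,"dx":-90,"dy":0,"dz":80,"ax":0,"ay":0,"az":0},{"fingers":30,"dx":-90,"dy":0,"dz":130,"ax":0,"ay":0,"az":0},{"fingers":0,"dx":-90,"dy":0,"dz":150,"ax":0,"ay":0,"az":0},{"fingers":0,"dx":-90,"dy":0,"dz":150,"ax":0,"ay":0,"az":0}]';
python3 - <<'E'
from plan import *
from chk import *
u=np.array([np.cos(FY),np.sin(FY)])
plan(np.r_[FX-.195*u,.13],FY)
from workcell import *
for n in("top","side"):
    p,d=camera(n);np.savez(n+"6.npz",p=p,d=d);cv2.imwrite(f"pics/{n}6.png",p[:,:,::-1])
chk("6",.062,-.062)
a,b=[cv2.imread(f"pics/{n}6.png") for n in("top","side")]
cv2.imwrite("pics/c6.png",cv2.hconcat([cv2.resize(a[110:230,280:400],(400,400)),cv2.resize(b[100:200,230:330],(400,400))]))
E
```

```text
clock: 10.05
ee_pos: [0.5193, -0.2276, 0.0419]
ee_rot: [-0.066, -0.704, -0.066, 0.704]
force: [0.3, 0.2, -0.4]
finger_gap: 0.0545
clock: 11.05
ee_pos: [0.3709, -0.256, 0.1321]
ee_rot: [-0.066, -0.704, -0.065, 0.704]
force: [-0.5, 0.1, -0.3]
finger_gap: 0.0303
t 11.05 pos [ 0.3709 -0.256   0.1321] F [-0.4867  0.104  -0.309 ] gap 0.030309492992733274 q6 0.67
tool axes x [-0.0008 -0.0002 -1.    ] y [ 0.1845 -0.9828 -0.    ] z [-0.9828 -0.1845  0.0009]
shift mm [  2.1   0.6 -20.8] turn [-0.0021  0.0009  0.    ]
top 651 end fixture x -166.2 y -0.2 z 61.8 mm | top 651 end fixture x 52.0 y -0.7 z 61.5 mm | yaw 10.62 pitch -0.07 deg
side 277 end fixture x -168.0 y 0.2 z 61.8 mm | side 277 end fixture x 50.8 y -2.5 z 61.7 mm | yaw 10.04 pitch -0.03 deg
```

View pics/c6.png

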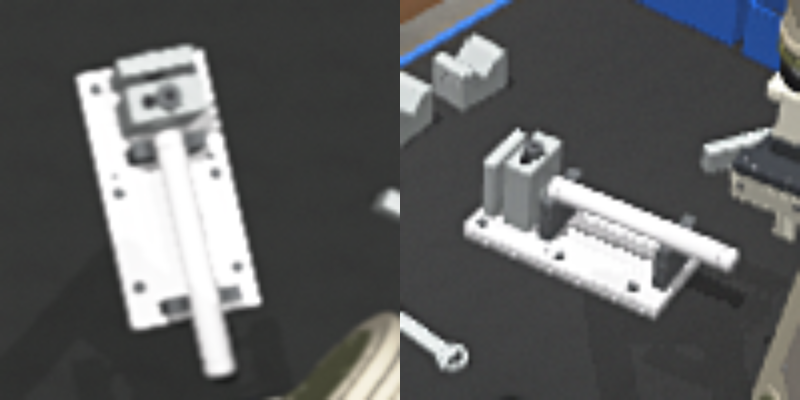

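The bar lies level in both rests at z 61.8 mm, with its near end at about -167 mm, short of the bush. It has been released. Next I'll close the fingers and lower them behind the near end.

```bash
python3 -m handwheel '[{"fingers":0,"dx":0,"dy":0.5,"dz":-16,"ax":0,"ay":0,"az":0},{"fingers":0,"dx":20,"dy":0.5,"dz":-16,"ax":0,"ay":0,"az":0},{"fingers":0,"dx":50,"dy":0.5,"dz":-16,"ax":0,"ay":0,"az":0},{"fingers":0,"dx":80,"dy":0.5,"dz":-16,"ax":0,"ay":0,"az":0},{"fingers":0,"dx":80,"dy":0.5,"dz":-16,"ax":0,"ay":0,"az":0},{"fingers":0,"dx":80,"dy":0.5,"dz":-16,"ax":0,"ay":0,"az":0}]' 30;
cat > st.py <<'E'
from plan import *
from chk import *
u=np.array([np.cos(FY),np.sin(FY)])
plan(np.r_[FX-.1285*u,.052],FY)
d=get_state()["ee_pos"][:2]-FX;print("TCP fixture x %.1f y %.1f"%(1000*d@u,1000*(d@[-u[1],u[0]])))
E
python3 st.py; python3 - <<'E'
from workcell import *
import cv2
p,d=camera("side");cv2.imwrite("pics/c7.png",cv2.resize(p[100:220,230:370],(700,600))[:,:,::-1])
E
```

```text
clock: 11.9
ee_pos: [0.3892, -0.2533, 0.0531]
ee_rot: [-0.067, -0.704, -0.066, 0.704]
force: [-0.0, -0.4, 0.0]
finger_gap: 0.0005
t 11.90 pos [ 0.3892 -0.2533  0.0531] F [-0.023  -0.3668  0.037 ] gap 0.0004912388760127273 q6 0.70
tool axes x [-0.0002 -0.0004 -1.    ] y [ 0.1876 -0.9822  0.0004] z [-0.9822 -0.1876  0.0002]
shift mm [  1.1  -0.1 -68.8] turn [ 0.0011  0.0002 -0.0004]
TCP fixture x -197.3 y -0.2
```

View pics/c7.png

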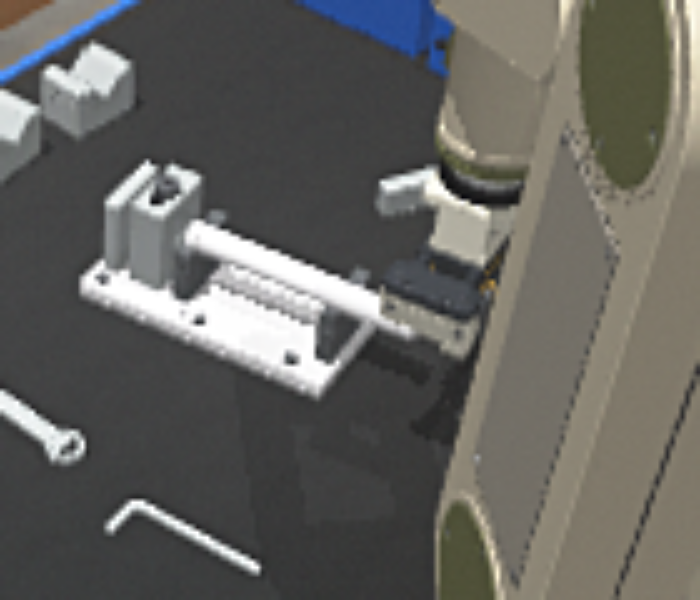

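The closed fingers stand behind the bar's near end (crop (430,330)), on its axis. Pushing gently along +x, in stages.

```bash
python3 -m handwheel '[{"fingers":0,"dx":2,"dy":0,"dz":-8,"ax":0,"ay":0,"az":0},{"fingers":0,"dx":2,"dy":0,"dz":-16,"ax":0,"ay":0,"az":0},{"fingers":0,"dx":2,"dy":0,"dz":-20,"ax":0,"ay":0,"az":0},{"fingers":0,"dx":2,"dy":0,"dz":-24,"ax":0,"ay":0,"az":0},{"fingers":0,"dx":2,"dy":0,"dz":-28,"ax":0,"ay":0,"az":0},{"fingers":0,"dx":2,"dy":0,"dz":-32,"ax":0,"ay":0,"az":0},{"fingers":0,"dx":2,"dy":0,"dz":-36,"ax":0,"ay":0,"az":0},{"fingers":0,"dx":2,"dy":0,"dz":-36,"ax":0,"ay":0,"az":0}]'; python3 st.py;python3 - <<'E'
from workcell import *
import cv2,numpy as np
from chk import chk
for n in ("top","side"):
  p,d=camera(n);np.savez(n+"8.npz",p=p,d=d)
  if n=="side":cv2.imwrite("pics/c8.png",cv2.resize(p[100:220,230:370],(700,600))[:,:,::-1])
E
```

```text
clock: 12.95
ee_pos: [0.4236, -0.2465, 0.0502]
ee_rot: [-0.066, -0.704, -0.066, 0.704]
force: [-0.3, -0.4, -0.1]
finger_gap: 0.0003
t 12.95 pos [ 0.4236 -0.2465  0.0502] F [-0.2582 -0.4162 -0.0805] gap 0.000335153774657078 q6 0.75
tool axes x [-0.0005 -0.     -1.    ] y [ 0.1869 -0.9824 -0.0001] z [-0.9824 -0.1869  0.0005]
shift mm [ -1.8   0.1 -33.8] turn [0.0004 0.0005 0.0001]
TCP fixture x -162.3 y 0.1
```

View pics/c8.png

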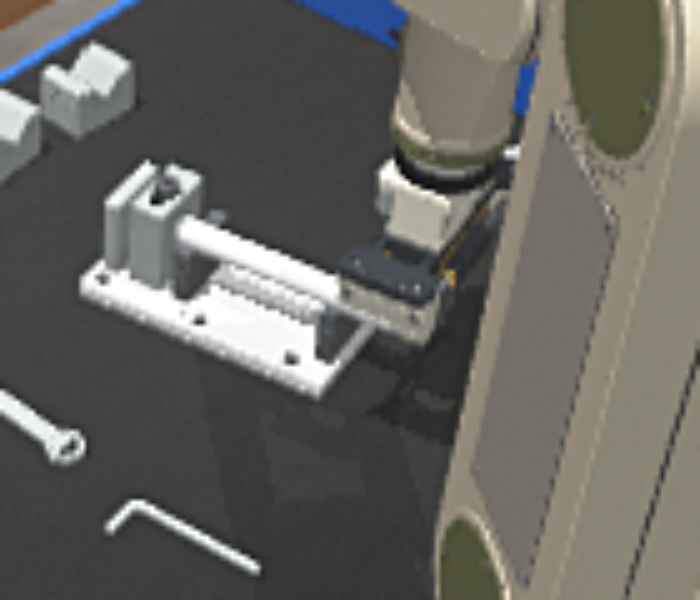

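The bar has moved up to the bush (its far end reaches the block at (180,230)), and the force is still small. Continuing.

```bash
python3 -m handwheel '[{"fingers":0,"dx":0,"dy":0,"dz":-4,"ax":0,"ay":0,"az":0},{"fingers":0,"dx":0,"dy":0,"dz":-8,"ax":0,"ay":0,"az":0},{"fingers":0,"dx":0,"dy":0,"dz":-12,"ax":0,"ay":0,"az":0},{"fingers":0,"dx":0,"dy":0,"dz":-16,"ax":0,"ay":0,"az":0},{"fingers":0,"dx":0,"dy":0,"dz":-20,"ax":0,"ay":0,"az":0},{"fingers":0,"dx":0,"dy":0,"dz":-23,"ax":0,"ay":0,"az":0},{"fingers":0,"dx":0,"dy":0,"dz":-26,"ax":0,"ay":0,"az":0},{"fingers":0,"dx":0,"dy":0,"dz":-26,"ax":0,"ay":0,"az":0}]'; python3 st.py
```

```text
clock: 14.05
ee_pos: [0.4491, -0.2416, 0.0502]
ee_rot: [-0.066, -0.704, -0.066, 0.704]
force: [-0.7, -0.5, -0.2]
finger_gap: 0.0006
t 14.05 pos [ 0.4491 -0.2416  0.0502] F [-0.6552 -0.4524 -0.1538] gap 0.0005883400721104263 q6 0.79
tool axes x [-0.0005 -0.0001 -1.    ] y [ 0.1869 -0.9824  0.    ] z [-0.9824 -0.1869  0.0005]
shift mm [-1.8  0.1 -7.8] turn [ 0.0003  0.0005 -0.    ]
TCP fixture x -136.3 y 0.1
```

```bash
python3 -m handwheel '[{"fingers":0,"dx":0,"dy":0,"dz":-1.5,"ax":0,"ay":0,"az":0},{"fingers":0,"dx":0,"dy":0,"dz":-3,"ax":0,"ay":0,"az":0},{"fingers":0,"dx":0,"dy":0,"dz":-4,"ax":0,"ay":0,"az":0},{"fingers":0,"dx":0,"dy":0,"dz":-5,"ax":0,"ay":0,"az":0},{"fingers":0,"dx":0,"dy":0,"dz":-5,"ax":0,"ay":0,"az":0}]'; python3 st.py
```

```text
clock: 14.68
ee_pos: [0.4539, -0.2407, 0.0502]
ee_rot: [-0.066, -0.704, -0.066, 0.704]
force: [0.3, -0.1, -0.4]
finger_gap: 0.0003
t 14.68 pos [ 0.4539 -0.2407  0.0502] F [ 0.3393 -0.1221 -0.4447] gap 0.0003212788981126982 q6 0.80
tool axes x [-0.0006 -0.0001 -1.    ] y [ 0.1867 -0.9824  0.    ] z [-0.9824 -0.1867  0.0006]
shift mm [-1.8  0.1 -2.9] turn [ 0.0002  0.0006 -0.    ]
TCP fixture x -131.4 y 0.1
```

```bash
python3 -m handwheel '[{"fingers":0,"dx":0,"dy":0,"dz":-0.6,"ax":0,"ay":0,"az":0},{"fingers":0,"dx":0,"dy":0,"dz":-1.2,"ax":0,"ay":0,"az":0},{"fingers":0,"dx":0,"dy":0,"dz":-1.2,"ax":0,"ay":0,"az":0}]'; python3 st.py
```

```text
clock: 15.05
ee_pos: [0.455, -0.2405, 0.0502]
ee_rot: [-0.066, -0.704, -0.066, 0.704]
force: [-0.7, -0.3, -0.6]
finger_gap: 0.0003
t 15.05 pos [ 0.455  -0.2405  0.0502] F [-0.6724 -0.3425 -0.5808] gap 0.00031631152569008467 q6 0.80
tool axes x [-0.0007 -0.0001 -1.    ] y [ 0.1867 -0.9824  0.    ] z [-0.9824 -0.1867  0.0007]
shift mm [-1.8  0.1 -1.8] turn [ 0.0002  0.0007 -0.    ]
TCP fixture x -130.3 y 0.1
```

```bash
python3 -m handwheel '[{"fingers":0,"dx":0,"dy":0,"dz":-0.5,"ax":0,"ay":0,"az":0},{"fingers":0,"dx":0,"dy":0,"dz":-1,"ax":0,"ay":0,"az":0},{"fingers":0,"dx":0,"dy":0,"dz":-1,"ax":0,"ay":0,"az":0}]'; python3 st.py|grep fixt
```

```text
clock: 15.42
ee_pos: [0.4559, -0.2403, 0.0502]
ee_rot: [-0.066, -0.704, -0.066, 0.704]
force: [-1.2, -1.1, -0.5]
finger_gap: 0.0003
TCP fixture x -129.3 y 0.1
```

```bash
python3 -m handwheel '[{"fingers":0,"dx":0,"dy":0,"dz":-0.5,"ax":0,"ay":0,"az":0},{"fingers":0,"dx":0,"dy":0,"dz":-1,"ax":0,"ay":0,"az":0},{"fingers":0,"dx":0,"dy":0,"dz":-1,"ax":0,"ay":0,"az":0}]'; python3 st.py|grep fixt
```

```text
clock: 15.8
ee_pos: [0.4569, -0.2401, 0.0502]
ee_rot: [-0.066, -0.704, -0.066, 0.704]
force: [-0.4, -0.7, 0.7]
finger_gap: 0.0006
TCP fixture x -128.3 y 0.1
```

```bash
python3 -m handwheel '[{"fingers":0,"dx":0,"dy":0,"dz":-0.5,"ax":0,"ay":0,"az":0},{"fingers":0,"dx":0,"dy":0,"dz":-1,"ax":0,"ay":0,"az":0},{"fingers":0,"dx":0,"dy":0,"dz":-1,"ax":0,"ay":0,"az":0}]'; python3 st.py|grep fixt; python3 - <<'E'
from workcell import *
import cv2
a,b=[camera(n)[0] for n in("top","side")]
cv2.imwrite("pics/c9.png",cv2.hconcat([cv2.resize(a[110:230,280:400],(400,400),interpolation=2),cv2.resize(b[110:190,240:320],(400,400),interpolation=2)])[:,:,::-1])
E
```

```text
clock: 16.18
ee_pos: [0.4579, -0.24, 0.0502]
ee_rot: [-0.066, -0.704, -0.066, 0.704]
force: [-0.2, -0.8, 0.8]
finger_gap: 0.0002
TCP fixture x -127.3 y 0.1
```

View pics/c9.png

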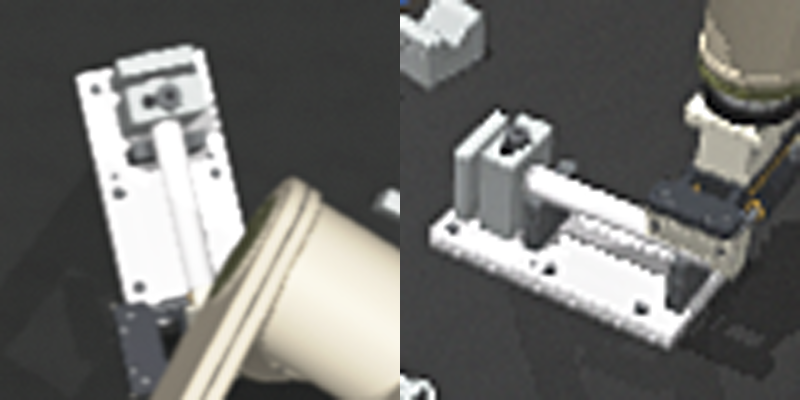

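The bar is inside the bush, and no stop is felt yet. I'll keep making small steps until the force rises.

```bash
python3 -m handwheel '[{"fingers":0,"dx":0,"dy":0,"dz":-0.5,"ax":0,"ay":0,"az":0},{"fingers":0,"dx":0,"dy":0,"dz":-1,"ax":0,"ay":0,"az":0},{"fingers":0,"dx":0,"dy":0,"dz":-1,"ax":0,"ay":0,"az":0}]'; python3 st.py|grep fixt
```

```text
clock: 16.65
ee_pos: [0.4586, -0.2398, 0.0501]
ee_rot: [-0.066, -0.704, -0.066, 0.704]
force: [-3.0, -0.7, 1.5]
finger_gap: 0.0004
TCP fixture x -126.6 y 0.1
```

```bash
python3 -m handwheel '[{"fingers":0,"dx":0,"dy":0,"dz":-0.5,"ax":0,"ay":0,"az":0},{"fingers":0,"dx":0,"dy":0,"dz":-1,"ax":0,"ay":0,"az":0},{"fingers":0,"dx":0,"dy":0,"dz":-1,"ax":0,"ay":0,"az":0}]'; python3 st.py|grep fixt
```

```text
clock: 17.02
ee_pos: [0.4586, -0.2398, 0.0499]
ee_rot: [-0.066, -0.703, -0.066, 0.705]
force: [-7.8, -2.3, 4.4]
finger_gap: 0.0007
TCP fixture x -126.6 y 0.1
```

```bash
python3 -m handwheel '[{"fingers":0,"dx":0,"dy":0,"dz":-0.5,"ax":0,"ay":0,"az":0},{"fingers":0,"dx":0,"dy":0,"dz":-1,"ax":0,"ay":0,"az":0},{"fingers":0,"dx":0,"dy":0,"dz":-1,"ax":0,"ay":0,"az":0}]'; python3 st.py|grep fixt
```

```text
clock: 17.4
ee_pos: [0.4586, -0.2397, 0.0497]
ee_rot: [-0.066, -0.702, -0.066, 0.706]
force: [-11.6, -3.2, 5.6]
finger_gap: 0.0004
TCP fixture x -126.6 y 0.2
```

It stops hard: the position holds at -126.6 mm while the force climbs to 12 N. Backing straight off, then lifting clear.

```bash
python3 -m handwheel '[{"fingers":0,"dx":0,"dy":0,"dz":3,"ax":0,"ay":0,"az":0},{"fingers":0,"dx":0,"dy":0,"dz":20,"ax":0,"ay":0,"az":0},{"fingers":0,"dx":0,"dy":0,"dz":50,"ax":0,"ay":0,"az":0},{"fingers":0,"dx":-40,"dy":0,"dz":60,"ax":0,"ay":0,"az":0},{"fingers":0,"dx":-90,"dy":20,"dz":60,"ax":0,"ay":0,"az":0},{"fingers":0,"dx":-130,"dy":70,"dz":60,"ax":0,"ay":0,"az":0},{"fingers":0,"dx":-150,"dy":120,"dz":60,"ax":0,"ay":0,"az":0},{"fingers":0,"dx":-150,"dy":120,"dz":60,"ax":0,"ay":0,"az":0}]'; python3 - <<'E'
from workcell import *
import cv2,numpy as np
from chk import *
for n in("top","side"):
    p,d=camera(n);np.savez(n+"10.npz",p=p,d=d);cv2.imwrite(f"pics/{n}10.png",p[:,:,::-1])
a,b=[cv2.imread(f"pics/{n}10.png") for n in("top","side")]
# only section outside block: fit
u=np.array([np.cos(FY),np.sin(FY)])
chk("10",.062,-.045)
# predicted near end of bar at home / 3mm short
for n in("top","side"):print(n,[proj(n,np.r_[FX+e*u,.074]).round(1) for e in(-.121,-.126)])
cv2.imwrite("pics/c10.png",cv2.hconcat([cv2.resize(a[110:230,280:400],(400,400),interpolation=2),cv2.resize(b[110:190,240:320],(400,400),interpolation=2)]))
E
```

```text
clock: 18.4
ee_pos: [0.4245, -0.3722, 0.2024]
ee_rot: [0.067, 0.705, 0.064, -0.703]
force: [-0.6, -0.2, -0.3]
finger_gap: 0.0007
top 542 end fixture x -120.1 y -0.2 z 61.3 mm | top 542 end fixture x 52.2 y -0.6 z 62.0 mm | yaw 10.62 pitch 0.22 deg
side 227 end fixture x -122.9 y -0.5 z 61.8 mm | side 227 end fixture x 53.6 y -2.4 z 62.1 mm | yaw 10.15 pitch 0.11 deg
top [array([[343.6, 205.6]]), array([[344. , 207.4]])]
side [array([[303.1, 158.4]]), array([[304.2, 158.8]])]
```

View pics/c10.png

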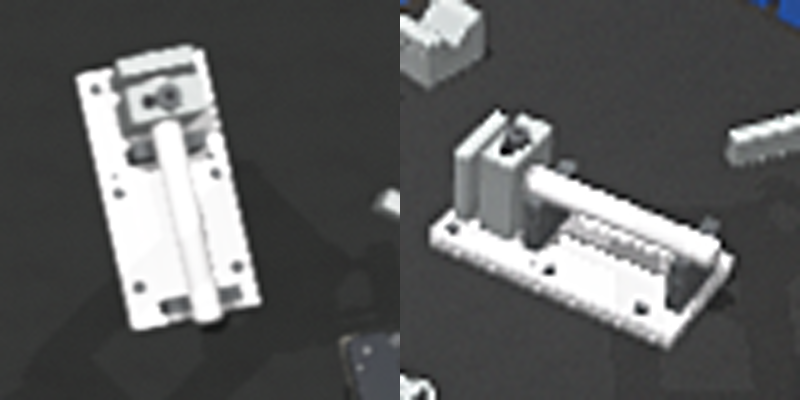

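View pics/top10.png

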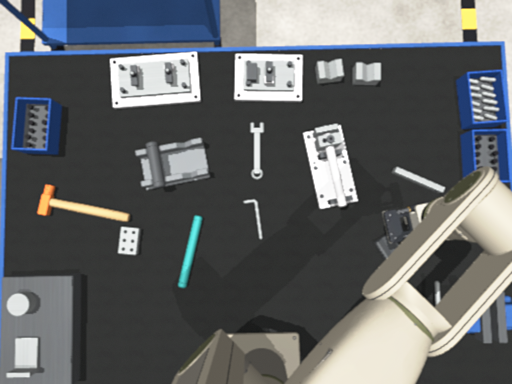

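```bash
python3 - <<'E'
from h import *
print(atz("top",(423,228),.13))
E
```

```text
[ 0.39841894 -0.43450611  0.13      ]
```

```bash
python3 -m handwheel '[{"fingers":0,"dx":-60,"dy":0,"dz":0,"ax":0,"ay":0,"az":0},{"fingers":0,"dx":-60,"dy":-40,"dz":60,"ax":0,"ay":0,"az":0},{"fingers":0,"dx":-60,"dy":-90,"dz":60,"ax":0,"ay":0,"az":0},{"fingers":0,"dx":-60,"dy":-140,"dz":60,"ax":0,"ay":0,"az":0},{"fingers":0,"dx":-60,"dy":-190,"dz":60,"ax":0,"ay":0,"az":0},{"fingers":0,"dx":-60,"dy":-240,"dz":60,"ax":0,"ay":0,"az":0},{"fingers":0,"dx":-60,"dy":-240,"dz":60,"ax":0,"ay":0,"az":0},{"fingers":0,"dx":-60,"dy":-240,"dz":60,"ax":0,"ay":0,"az":0}]'; python3 - <<'E'
from workcell import *
import cv2,numpy as np
from chk import *
for n in("top","side"):
    p,d=camera(n);np.savez(n+"11.npz",p=p,d=d);cv2.imwrite(f"pics/{n}11.png",p[:,:,::-1])
chk("11",.062,-.045,("top",))
E
```

```text
clock: 19.5
ee_pos: [0.3203, -0.1434, 0.2596]
ee_rot: [-0.067, -0.704, -0.067, 0.704]
force: [-0.2, 0.6, 0.9]
finger_gap: 0.0006
top 544 end fixture x -120.1 y -0.3 z 61.9 mm | top 544 end fixture x 52.0 y -0.5 z 61.8 mm | yaw 10.68 pitch -0.03 deg
```

View pics/top11.png

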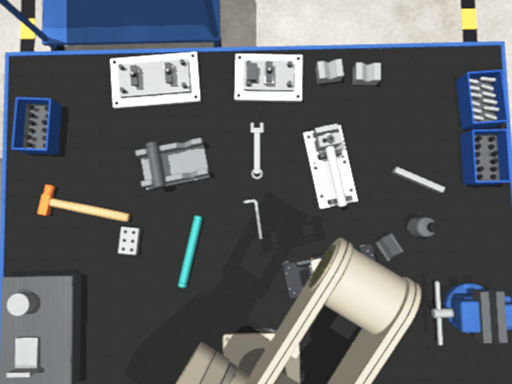

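The oil bottle (423,228), V-block (388,247) and everything else are where they were. The bar is home and level in the fixture at (335,170), and the robot is clear of it.

```bash
python3 -c "
from workcell import *
print(hand_in())"
```

```text
the job is handed in; nothing more can be done
None
```

The bar is loaded in the drilling fixture, home against the end stop, and the job is handed in at about 19.5 s of the 54 s allowed. I took it from the rack, laid it in the two V rests with its near end at about -167 mm and let go. Then I pushed it through the bush with closed fingers.

**At the stop:** the pusher stopped moving at -126.6 mm while the force rose to about 12 N. The task text predicted the finger at about -128.5 mm, so it went about 2 mm further than expected. I put that down to my guess of finger thickness and the calibration error.

**Final position:** the near end measured -120.1 mm in the top view and -122.9 mm in the side view, against a nominal -121 mm. The two views disagree by about 3 mm, so the force stop is the firmer evidence that the bar is home. The axis was at about 62 mm and level.

**Everything else:** the last top picture showed the other things where they started, and the arm was clear of the bar.

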